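Load a block heel from the drawer into the boring unit and hold it home

ROBOT

A 7-joint arm with a two-finger parallel gripper is mounted at the origin on the work surface. World frame = base frame: x ahead of the robot, y to its left, z up, the work surface at z = 0. Lengths are in m, angles in rad, forces in N, time in s.
With the tool pointing down it reaches from about 0.425 to 0.925 m from the base axis. Payload 6.8 kg.
Tool frame: the origin (TCP) lies between the finger pads, 19 mm behind the fingertips; this is the grasp point; z points along the fingers, y is the line along which they close (so a half turn about z gives the same grasp; the last joint's range is limited). The gripper opens to 85 mm and grips with 20 to 120 N. Pads are 22 mm wide; open, the fingers measure 114 mm over their backs; the gripper's body (76 mm by 85 mm) begins 54 mm behind the grasp point. The pads swing forward as they close: fully open they stand 13 mm farther back than shut.
Start: joints at [-1.45, 0.477, 0.022, 1.555, -0.011, 1.109, -0.083], TCP at [0.153, 0.657, 0.25] pointing down, gripper open.
Joint ranges: [-2.96, 2.96], [-0.34, 2.1], [-1.41, 1.46], [0.24, 2.44], [-1.37, 4.51], [0.17, 1.92], [-2.96, 2.96]. Speed limits (rad/s): [2.39, 2.39, 3.14, 3.14, 3.14, 3.14, 3.14].

INTERFACE

Orientations are given as a rotation vector (axis times angle).
In Python, from bench import get_obs, viewer, r gives the robot as it stands. The module is installed in compiled form; this text tells all that it offers.
- The arm moves only by the tool play_rows, never from a script. Its argument "commands" is a list that holds one entry, the list of rows, each a list of 5 numbers: the gripper's target within -1 to 1 (shut at 1, half-way at 0, fully open at -1), then the shift along the tool's x, y, z scaled (see below), then the turn about the tool's z scaled (see below). A call has 1 to 12 rows; each row is the pose to reach, as a shift and turn from the pose commanded when the call began, along the tool's axes at that moment; what a row does not reach only later rows make up. The controller multiplies each number of a shift by 0.2 m and each number of a turn by pi/2 rad. A row lasts 1/12 s, in which the tool goes at most 41.7 mm and 7.16 degrees, less where a joint would pass 70% of its speed; a pose out of reach is approached as far as the arm can. A call with a number of a shift or a turn outside -1 to 1 is refused whole. A call with a gripper value outside its range is refused whole. The fingers move at their own pace and stop on an object; "grip_force" is the grip in N (left out, the last holds). Time passes only in rows, so rows that repeat a pose let the fingers close. It gives the time, the measured TCP pose, the force, the opening and the grip force at its end, in the units of the state.
- get_obs(): the state, without advancing time (a new reading comes with each control period).
- viewer.grab_frame(name): name is "scene" or "top"; returns a dict with "pixels" (480x640x3 uint8, red, green, blue), "fovy" (degrees; the focal length in pixels is half the picture's height over the tangent of half this angle, whatever the lens; pixels are square), "cx", "cy" (the principal point, pixels), "world_to_cam" (4x4, takes a point from world to camera coordinates). Camera axes: x right, y up, looking along -z (the intrinsics and any distortion apply to the point x, -y, -z); pixel columns grow to the right and rows downward; lengths in m; the calibration is good to about 2 mm. A picture is of the moment at which its call begins. There is no depth.
- r.hand_in(): hands the job in; it is judged then, once.
Trained networks look in a picture, given as the dict that the camera call returned (one of the last four; its "shot" number tells which), for a name from the list of things; names that differ only in an ending like _2 or _b are one class to them, and where a whole thing is asked for, a point or a joint stands for the part that bears it (a point fixed in the world has none). Each returns a list of dicts, best first, with "score" (0 to 1); they miss things now and then, are a little off and sometimes report something else, mostly with a low value. They report only what shows in the picture. A call takes as long as a camera call.
- viewer.trace(picture, thing): "pixels" (480x640 bool, what is visible of it) and "rect" ([left, top, right, bottom] in pixels, round what is visible of it).
The state is a dict: "clock": time; "joints": joint angles; "qvel": joint speeds; "tau": joint torques, N m; "tcp_pos": TCP position; "orientation": TCP orientation; "contact_force": force on the tool from outside, world axes, zero at the start; "moment": the same for the moment, N m; "grip_width": finger opening in m; "gripper_force": force on a finger pad.
Only numpy, scipy, OpenCV 4.12 (cv2) and the standard library are available. Lean on these libraries where they do the work, as an engineer would, in place of code of your own. Each camera call takes 0.05 s, during which the arm holds its last target. There are 200 camera calls.

TASK

Pull the top drawer of the bench cabinet right out to its stop and take out the tall block heel, leaving the low heel in the drawer and the drawer out. Lay the heel flat side down on the bed of the heel-boring unit between the two guide rails, wide end towards the stop plate, and slide it in against the sprung plunger until the wide end sits squarely on the stop plate. Finish there, still gripping the heel and keeping it pressed home on the stop with a steady push of the hand, not hammered or rammed, and leave everything else on the bench alone.

Things in the scene. Friction and masses are not known exactly. Their poses are not given: they have to be found in the camera images.
- cabinet_front (a point): Grey bench cabinet with two drawers one above the other, 240 deep (x) x 290 wide (y) x 190 mm high, fixed to the bench. This point: on the bench, under the middle of its front; its front faces its own -x, and its drawers slide out along its -x.
- cabinet_drawer0 (a joint): The top drawer: 0 = shut (it may start up to 15 mm ajar), 0.1656 m = fully out on its stop; about 1 N of friction, no latch. Inside 195 long (x) x 248 mm wide (y); its floor is 105 mm, its side walls 168 mm and its front panel 178 mm above the bench.
- cabinet_drawer0_handle (a point): Middle of the top drawer's bar handle: a round bar, 11 mm diameter, 120 mm long along the cabinet's y, its axis 35 mm in front of the drawer's face and 152 mm above the bench (38 mm below the cabinet's top), on two studs 51 mm either side of the middle. Moves with the drawer.
- cabinet_drawer1 (a joint): The lower drawer, 0 = shut. Not needed: leave it shut.
- block_heel: The tall block heel, wood, about 0.1 kg, lying in the top drawer on its flat side: 58 mm long (x), D-shaped across (flat sides up to 29 mm, then a round back), 46 mm wide (y), 52 mm high; the last 18 mm at +x flare to the wide end. Origin: centre of the flat underside; x to the wide end, which points roughly away from the drawer's front.
- heel_seat (a point): Middle of the lower edge of the block heel's wide end face (54 wide x 56 mm high, flat, square to x): 29 mm along +x from the heel's origin. Grip the heel across its 46 mm width, about 5 mm from its origin towards the narrow end, TCP about 31 mm above its underside (this clears the rails). It lies about 50 mm left or right of the drawer middle.
- low_heel: The other heel in the top drawer: a low wooden heel, D-shaped in plan, 44 x 44 mm and only 25 mm high. Leave it in the drawer. Origin: on its underside.
- stop_plate: Hard stop of the heel-boring unit, a green 375 x 130 mm machine fixed to the bench: an upright steel plate 112 wide x 46 mm high at the inner end of its steel bed, facing the unit's -x; heels are pushed in along +x. Behind it stand the drill head (87 mm above the bench) and, from 100 mm on, a lying motor (134 mm). Origin: lower middle of the stop face; x is the pushing direction.
- stop_face (a point): The same point: middle of the stop face at the bed's top, 30 mm above the bench. The bed is 112 mm wide and reaches 135 mm in front of it. Two guide rails on the bed, 5 mm high, 59 mm apart inside, run from 5 to 100 mm in front of the face and splay outwards for a further 25 mm.
- plunger (a joint): Sprung kick-out plunger, a steel pin of 13 mm diameter standing 20 mm out of the middle of the stop face, 26 mm above the bed. 0 = fully out, 0.020 m = flush with the face. It pushes back with 3 N at first and 8 N when flush, and pushes out a heel that is let go; 12 to 25 N in all holds the heel home (it must bear on the stop with 2 to 45 N besides).
- plunger_nose (a point): Centre of the plunger's front end; moves with the plunger.
- thread_cone_a: Cone of dark thread, 68 mm across, 165 mm high. Bystander. Origin: centre of its underside.
- thread_cone_b: Cone of light thread, 68 mm across, 165 mm high, standing between the cabinet and the boring unit. Bystander. Origin: centre of its underside.
- bobbin: Steel bobbin of dark thread, 40 mm across, 40 mm high, standing between the cabinet and the boring unit. Bystander. Origin: centre of its underside.
- hammer: Hammer lying on the bench. Bystander.
- glue_brush: Brush lying on the bench. Bystander.
- tin: Metal tin, 72 mm across, 100 mm high. Bystander. Origin: centre of its underside.

How it is judged:
By the outcome, as a careful person would: the job done as asked, in the order asked, and still so for the second after the job is handed in, while the arm keeps its last pose, push and grip.
It also fails if it takes over 54 s, if anything falls off the work surface, if the arm or the gripper's body presses on something with over 40 N, if the wrist force passes 120 N, or if a joint passes its speed limit or range.

## Working session

There is one attempt and no reset: what is moved stays moved. The work goes in short steps, Python scripts to look and compute and a tool call to move; the robot and the scene stay as the last step left them, time stands still between calls to the robot, and variables do not carry over. Pictures are saved under pics/ and viewed, at most 10 in all, crops included, and the job is handed in when it is done.

Besides the shell and the picture viewer there is one more tool, called as name(argument=value, ...) on one line, values as JSON. play_rows: Moves the arm, as the interface text tells. Shifts and turns lie within -1 to 1; 1 stands for 0.2 m of shift or pi/2 rad of turn. Its arguments: {"type":"object","properties":{"commands":{"type":"array","items":{"type":"array","items":{"type":"array","items":{"type":"number","minimum":-1,"maximum":1}}}},"grip_force":{"type":"number"}},"required":["commands"]}

```bash
mkdir -p pics; cat > h.py <<'E'
import numpy as np, cv2
from bench import get_obs, viewer, r
def save(f,n): cv2.imwrite('pics/'+n, cv2.cvtColor(np.ascontiguousarray(f['pixels']),cv2.COLOR_RGB2BGR))
def K(f):
    F=240/np.tan(np.radians(f['fovy'])/2); return F,f['cx'],f['cy']
def ray(f,u,v):
    F,cx,cy=K(f); M=np.array(f['world_to_cam']); d=np.array([(u-cx)/F,-(v-cy)/F,-1.]); R=M[:3,:3]
    return -R.T@M[:3,3], R.T@d
def atz(f,u,v,z):
    c,d=ray(f,u,v); return c+d*(z-c[2])/d[2]
def proj(f,p):
    F,cx,cy=K(f); M=np.array(f['world_to_cam']); q=M[:3,:3]@np.array(p)+M[:3,3]
    return np.array([cx+F*q[0]/-q[2], cy-F*q[1]/-q[2]])
E
python3 - <<'E'
from h import *
np.set_printoptions(precision=4,suppress=True)
for n in ('scene','top'):
    f=viewer.grab_frame(n); save(f,n+'0.png'); print(n,{k:v for k,v in f.items() if k!='pixels'})
    for t in ['cabinet_drawer0_handle','cabinet_drawer0','block_heel','low_heel','stop_plate','plunger','thread_cone_a','bobbin','tin','hammer','glue_brush','cabinet_front']:
        try:
            for d in viewer.trace(f,t)[:2]:
                m=d['pixels']; ys,xs=np.nonzero(m); print(t,round(d['score'],2),d['rect'],xs.mean().round(1),ys.mean().round(1),len(xs))
        except Exception as e: print(t,e)
print(get_obs())
E
```

```text
scene {'fovy': 54.68674516100996, 'cx': 313.59110277765825, 'cy': 238.34512157242804, 'world_to_cam': array([[ 0.3203,  0.9473,  0.0036, -0.1877],
       [-0.6167,  0.2056,  0.7599,  0.2688],
       [ 0.7191, -0.2456,  0.6501, -1.7728],
       [ 0.    ,  0.    ,  0.    ,  1.    ]]), 'shot': 1}
cabinet_drawer0_handle 0.7 [174.8, 228.6, 285.1, 250.0] 231.0 239.7 460
cabinet_drawer0 0.71 [174.9, 229.5, 282.8, 255.3] 229.9 239.9 405
low_heel 0.26 [105.0, 285.6, 148.1, 334.1] 122.4 310.0 1303
stop_plate 0.59 [378.3, 220.8, 408.1, 232.8] 392.8 226.0 161
thread_cone_a 0.66 [326.7, 268.6, 350.0, 326.8] 338.9 298.9 1245
thread_cone_a 0.58 [449.5, 180.7, 475.6, 229.6] 463.4 206.0 887
bobbin 0.5 [304.4, 254.1, 320.1, 274.1] 312.4 262.7 250
tin 0.67 [104.6, 288.9, 145.6, 333.4] 122.7 309.9 1265
hammer 0.66 [124.2, 231.6, 155.5, 295.3] 138.8 268.3 802
cabinet_front 0.62 [172.8, 227.7, 319.8, 376.6] 245.0 299.6 15993
top {'fovy': 45.97511907929362, 'cx': 318.7552051894915, 'cy': 240.73960031686207, 'world_to_cam': array([[ 0.0236, -0.9996, -0.0151, -0.0036],
       [ 0.9959,  0.0222,  0.0882, -0.6
[... 926 characters left out ...]
mmer 0.68 [219.5, 253.0, 229.9, 263.8] 222.6 261.0 27
glue_brush 0.7 [148.8, 284.3, 164.7, 358.7] 156.5 318.0 911
cabinet_front 0.59 [349.3, 141.9, 467.2, 263.0] 409.3 199.3 12107
{'clock': 1.3, 'joints': array([-1.4501,  0.477 ,  0.0224,  1.5554, -0.0115,  1.1093, -0.0831]), 'qvel': array([-0.0005, -0.0007,  0.0002, -0.0002, -0.0008,  0.0001, -0.001 ]), 'tau': array([  0.0001, -59.6327,   1.6065, -28.154 ,   0.0125,   0.0015,
         0.    ]), 'tcp_pos': array([0.1531, 0.6574, 0.25  ]), 'orientation': array([-0.3585, -3.121 , -0.    ]), 'contact_force': array([ 0.9302,  0.9995, -0.5198]), 'moment': array([ 0.0157, -0.0146,  0.0187]), 'gripper_force': 0.0, 'grip_width': 0.08542963108254052}
```

View pictures.

View pics/scene0.png

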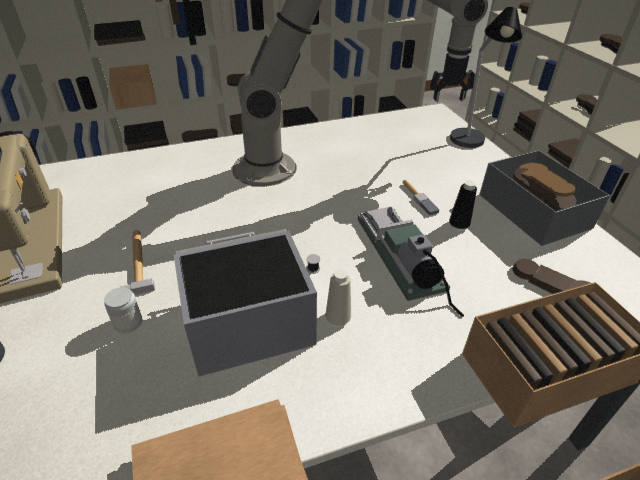

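View pics/top0.png

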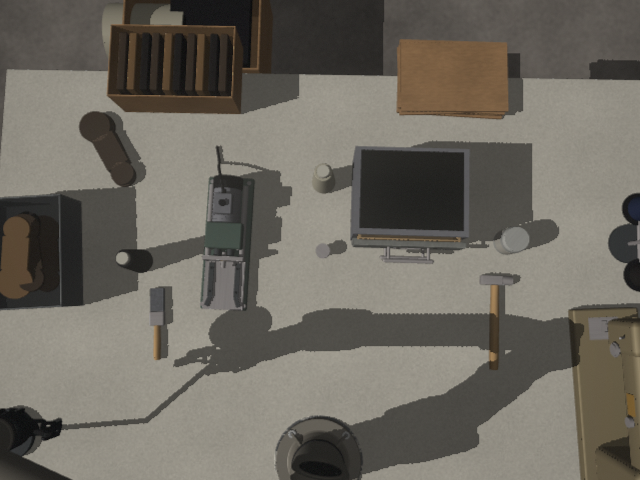

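```bash
python3 - <<'E'
import cv2
a=cv2.imread('pics/top0.png')
c=cv2.resize(a[225:275,345:480],None,fx=5.8,fy=5.8,interpolation=cv2.INTER_CUBIC)
d=cv2.resize(a[215:315,195:255],None,fx=5.8,fy=5.8,interpolation=cv2.INTER_CUBIC)
d=cv2.rotate(d,cv2.ROTATE_90_CLOCKWISE)
d=cv2.resize(d,(0,0),fx=1.3,fy=.85) if 0 else d
import numpy as np
W=800; o=np.zeros((600,W,3),np.uint8)
for y,im in((0,c),(c.shape[0],d)):
    h=min(im.shape[0],600-y); w=min(W,im.shape[1]); o[y:y+h,:w]=im[:h,:w]
cv2.imwrite('pics/crop0.png',o); print(c.shape,d.shape)
E
```

```text
(290, 783, 3) (348, 580, 3)
```

View pics/crop0.png

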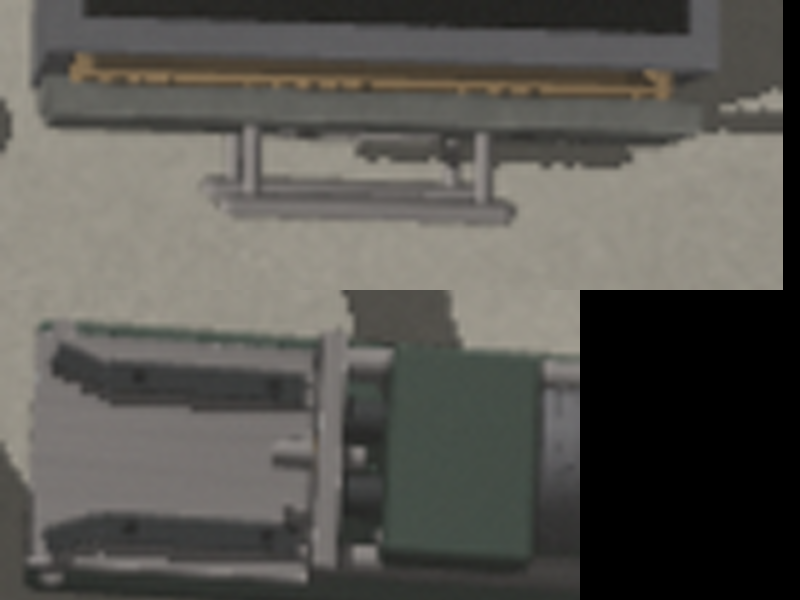

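```bash
python3 - <<'E'
from h import *
from scipy.optimize import least_squares
np.set_printoptions(precision=4,suppress=True)
f=viewer.grab_frame('top')
print('cam',ray(f,0,0)[0])
L=atz(f,382.4,260.7,.152);R=atz(f,433.8,261.7,.152);print('bar',L,R,np.linalg.norm(L-R),(L+R)/2,'yaw',np.arctan2(*( (L-R)[:2]*[-1,1])) )
for p in [(355,147),(468.5,149),(351.5,238)]: print('cab',atz(f,*p,.19))
u=lambda x,y:(195+(y-290)/5.8,215+(579-x)/5.8)
pts=[((-.135,.056,0),(40,325)),((-.135,-.056,0),(33,560)),((0,.056,.046),(320,335)),((0,-.056,.046),(318,566)),((-.02,0,.026),(276,453)),((-.1,.0295,.005),(110,402)),((-.1,-.0295,.005),(107,516)),((-.01,.0295,.005),(300,407)),((-.01,-.0295,.005),(297,524))]
def res(q):
    c,s=np.cos(q[2]),np.sin(q[2]); o=[]
    for (x,y,z),p in pts:
        o+=list(proj(f,(q[0]+c*x-s*y,q[1]+s*x+c*y,.03+z))-np.array(u(*p)))
    return np.array(o)
s=least_squares(res,[.6,.2,0],loss='soft_l1'); print('unit',s.x,np.degrees(s.x[2])); print(res(s.x).reshape(-1,2))
print([ (n,atz(f,*p,z)) for n,p,z in [('bob',(322,250),.04),('coneb',(322,170),.165),('tin',(512,237),.1),('conea',(122,257),.165),('hammertop',(496,275),.02)]])
g=viewer.grab_frame('scene')
for p in (L,R): print(proj(g,p))
c,sn=np.cos(s.x[2]),np.sin(s.x[2])
print([proj(g,(s.x[0]-sn*y,s.x[1]+c*y,.076)) for y in(.056,-.056)])
E
```

```text
cam [ 0.4656 -0.0169  1.6078]
bar [ 0.5461 -0.1567  0.152 ] [ 0.5465 -0.2885  0.152 ] 0.13174710085502206 [ 0.5463 -0.2226  0.152 ] yaw 0.0033225800510851104
cab [ 0.8326 -0.0793  0.19  ]
cab [ 0.8331 -0.3677  0.19  ]
cab [ 0.5993 -0.0747  0.19  ]
unit [ 0.5442  0.2699 -0.0203] -1.161026224928763
[[ 1.5624 -0.106 ]
 [ 1.1946  0.4873]
 [-0.8067 -1.2443]
 [ 0.403   0.1829]
 [ 0.2685 -0.2816]
 [-1.8278 -0.239 ]
 [-0.3067  0.1843]
 [-0.7442  0.1326]
 [ 0.1554  0.5283]]
[('bob', array([0.5782, 0.0004, 0.04  ])), ('coneb', array([0.7768, 0.0038, 0.165 ])), ('tin', array([ 0.62  , -0.5054,  0.1   ])), ('conea', array([0.5396, 0.512 , 0.165 ])), ('hammertop', array([ 0.5207, -0.4863,  0.02  ]))]
[253.5976 232.6111]
[204.1662 242.9486]
[array([410.9312, 219.5048]), array([376.9697, 226.3969])]
```

play_rows(commands=[[[0.3,-0.2,-0.1,0,0.07],[0.3,-0.4,-0.2,0,0.15],[0.3,-0.6,-0.4,0,0.23],[0.3,-0.8,-0.5,0,0.31],[0.3,-0.9,-0.56,0,0.39],[0.3,-0.9,-0.56,0,0.47],[0.3,-0.9,-0.56,0,0.55],[0.3,-0.9,-0.56,0,0.63],[0.3,-0.9,-0.56,0,0.71],[0.3,-0.9,-0.56,0,0.79],[0.3,-0.9,-0.56,0,0.855],[0.3,-0.9,-0.56,0,0.855]]], grip_force=40)

```text
clock: 2.4
tcp_pos: [0.3029, 0.5076, 0.2501]
orientation: [2.227, 2.216, 0.0]
contact_force: [0.3, 0.7, 0.1]
grip_width: 0.0296
gripper_force: 0.0
```

```bash
cat >> h.py <<'E'
from scipy.spatial.transform import Rotation as Ro
def st():
    o=get_obs(); R=Ro.from_rotvec(o['orientation']).as_matrix()
    print('t %.2f tcp %s yang %.2f F %s w %.4f gf %.1f z %s'%(o['clock'],np.round(o['tcp_pos'],4),np.degrees(np.arctan2(R[1,1],R[0,1])),np.round(o['contact_force'],1),o['grip_width'],o['gripper_force'],np.round(R[:,2],3)),'j7 %.2f'%o['joints'][6]); return o,R
E
python3 -c "
from h import *
st()"
```

```text
t 2.40 tcp [0.3029 0.5076 0.2501] yang -0.26 F [0.3 0.7 0.1] w 0.0296 gf 0.0 z [ 0.  0. -1.] j7 -1.02
```

play_rows(commands=[[[0.3,-0.17,0.17,0,0],[0.3,-0.34,0.34,0,0],[0.3,-0.5,0.5,0,0],[0.3,-0.68,0.68,0,0],[0.3,-0.85,0.85,0,0],[0.3,-1,0.95,0,0]]])

```text
clock: 2.9
tcp_pos: [0.4778, 0.3265, 0.2503]
orientation: [2.218, 2.225, 0.002]
contact_force: [1.7, 1.0, -0.3]
grip_width: 0.0298
gripper_force: 0.0
```

play_rows(commands=[[[0.3,-0.2,0,0,0],[0.3,-0.4,0,0,0],[0.3,-0.6,0,0,0],[0.3,-0.8,0,0,0],[0.3,-1,0,0,0]]])

```text
clock: 3.32
tcp_pos: [0.4759, 0.1258, 0.2502]
orientation: [2.218, 2.225, 0.001]
contact_force: [0.9, 0.6, 1.0]
grip_width: 0.0299
gripper_force: 0.0
```

play_rows(commands=[[[0.3,-0.2,0.04,0,0],[0.3,-0.4,0.08,0,0],[0.3,-0.6,0.12,0,0],[0.3,-0.8,0.16,0,0],[0.3,-1,0.2,0,0]]])

```text
clock: 3.73
tcp_pos: [0.516, -0.0743, 0.2504]
orientation: [2.218, 2.225, 0.001]
contact_force: [0.2, 0.4, -0.7]
grip_width: 0.0301
gripper_force: 0.0
```

play_rows(commands=[[[0.3,-0.2,0.04,0,0],[0.3,-0.4,0.08,0,0],[0.3,-0.6,0.12,0,0],[0.3,-0.72,0.13,0.1,0],[0.3,-0.72,0.13,0.2,0],[0.3,-0.72,0.13,0.2,0]]])

```text
clock: 4.23
tcp_pos: [0.5395, -0.2176, 0.2068]
orientation: [-2.22, -2.217, 0.006]
contact_force: [-0.3, 2.1, -1.2]
grip_width: 0.0299
gripper_force: 0.0
```

```bash
python3 - <<'E'
from h import *
st()
f=viewer.grab_frame('top');g=viewer.grab_frame('scene')
a=cv2.resize(f['pixels'][190:290,340:480],None,fx=4,fy=4,interpolation=cv2.INTER_CUBIC)
b=cv2.resize(g['pixels'][180:275,160:300],None,fx=4,fy=4,interpolation=cv2.INTER_CUBIC)
o=np.vstack([a,b])[:780]; o=cv2.resize(o,None,fx=.76,fy=.76,interpolation=cv2.INTER_AREA)
print(o.shape); save({'pixels':o},'c1.png')
st()
E
```

```text
t 4.23 tcp [ 0.5395 -0.2176  0.2068] yang -0.07 F [-0.3  2.1 -1.2] w 0.0299 gf 0.0 z [-0.006  0.001 -1.   ] j7 0.56
(593, 426, 3)
t 4.33 tcp [ 0.5415 -0.2158  0.2096] yang 0.08 F [ 0.7 -0.8 -0.4] w 0.0299 gf 0.0 z [-0.002  0.001 -1.   ] j7 0.56
```

View pics/c1.png

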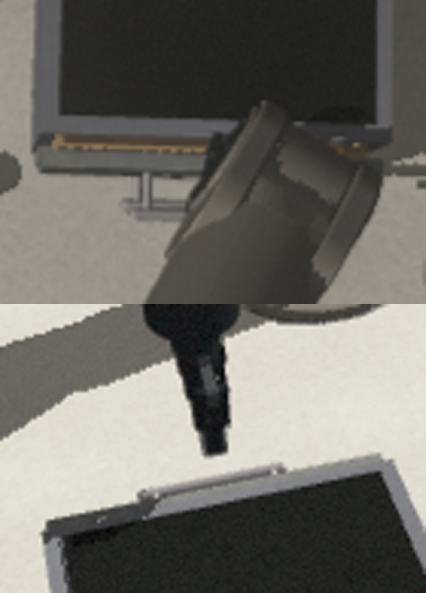

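play_rows(commands=[[[0.3,-0.03,0.01,0.06,0],[0.3,-0.03,0.01,0.12,0],[0.3,-0.03,0.01,0.18,0],[0.3,-0.03,0.01,0.24,0],[0.3,-0.03,0.01,0.29,0],[0.3,-0.03,0.01,0.29,0],[0.3,-0.03,0.01,0.29,0]]])

```text
clock: 4.92
tcp_pos: [0.5439, -0.2221, 0.1513]
orientation: [-2.222, -2.221, 0.0]
contact_force: [-0.4, -0.2, -0.2]
grip_width: 0.0297
gripper_force: 0.0
```

Grip the bar.

play_rows(commands=[[[1,0,0,0,0],[1,0,0,0,0],[1,0,0,0,0],[1,0,0,0,0],[1,0,0,0,0],[1,0,0,0,0]]])

```text
clock: 5.42
tcp_pos: [0.5437, -0.2222, 0.1518]
orientation: [-2.222, -2.22, -0.0]
contact_force: [0.7, 0.7, -1.6]
grip_width: 0.0094
gripper_force: 38.9
```

play_rows(commands=[[[1,0,-0.05,0,0],[1,0,-0.12,0,0],[1,0,-0.2,0,0],[1,0,-0.28,0,0],[1,0,-0.36,0,0],[1,0,-0.44,0,0],[1,0,-0.52,0,0],[1,0,-0.6,0,0],[1,0,-0.65,0,0],[1,0,-0.69,0,0],[1,0,-0.7,0,0],[1,0,-0.7,0,0]]])

```text
clock: 6.42
tcp_pos: [0.4023, -0.2211, 0.1517]
orientation: [-2.221, -2.218, -0.001]
contact_force: [-0.4, 5.7, 1.7]
grip_width: 0.0094
gripper_force: 40.1
```

play_rows(commands=[[[1,0,-0.02,0,0],[1,0,-0.04,0,0],[1,0,-0.06,0,0],[1,0,-0.065,0,0],[1,0,-0.07,0,0],[1,0,-0.07,0,0]]])

```text
clock: 6.92
tcp_pos: [0.3955, -0.221, 0.152]
orientation: [2.212, 2.218, 0.007]
contact_force: [22.4, 4.5, -27.2]
grip_width: 0.0094
gripper_force: 38.9
```

play_rows(commands=[[[1,0,0.015,0,0],[1,0,0.03,0,0],[1,0,0.03,0,0]]])

```text
clock: 7.17
tcp_pos: [0.396, -0.2211, 0.1517]
orientation: [-2.22, -2.22, -0.001]
contact_force: [0.9, 6.4, 0.6]
grip_width: 0.0095
gripper_force: 41.5
```

```bash
python3 - <<'E'
from h import *
o,R=st(); print(o['joints'])
f=viewer.grab_frame('top');g=viewer.grab_frame('scene')
a=cv2.resize(f['pixels'][210:340,330:480],None,fx=3.8,fy=3.8,interpolation=cv2.INTER_CUBIC)
a=a[:470]
b=cv2.resize(g['pixels'][150:290,150:330],None,fx=3,fy=3,interpolation=cv2.INTER_CUBIC)
o=np.zeros((600,800,3),np.uint8); o[:min(600,a.shape[0]),:400]=a[:,:400]; o=o; o[:420,400:]=b[:,:400]
save({'pixels':o},'c2.png')
for n,F in (('top',f),('sc',g)):
    for t in ('block_heel','low_heel','cabinet_drawer0_handle'):
        for d in viewer.trace(F,t)[:2]:
            ys,xs=np.nonzero(d['pixels']); print(n,t,round(d['score'],2),d['rect'],xs.mean().round(1),ys.mean().round(1),len(xs))
E
```

```text
t 7.17 tcp [ 0.396  -0.2211  0.1517] yang 0.01 F [0.9 6.4 0.6] w 0.0095 gf 41.5 z [-0.001  0.002 -1.   ] j7 0.66
[-0.18846594  0.29355318  0.66337659  2.19325265 -0.27057856  0.73449188
  0.65732796]
top block_heel 0.67 [375.2, 258.2, 401.0, 279.6] 387.1 269.6 453
top block_heel 0.6 [220.4, 252.6, 225.5, 264.4] 223.0 261.7 24
top low_heel 0.56 [417.2, 263.2, 435.3, 284.6] 425.1 271.4 275
top cabinet_drawer0_handle 0.7 [353.0, 234.9, 465.1, 321.3] 408.3 270.6 6494
sc block_heel 0.54 [171.4, 194.1, 280.5, 249.8] 222.3 222.2 3453
sc low_heel 0.51 [198.8, 234.1, 218.5, 246.8] 208.8 242.3 194
sc cabinet_drawer0_handle 0.89 [170.5, 195.9, 282.7, 249.6] 222.4 222.1 3405
sc cabinet_drawer0_handle 0.15 [324.1, 268.4, 352.0, 327.8] 338.9 298.6 1243
```

View pics/c2.png

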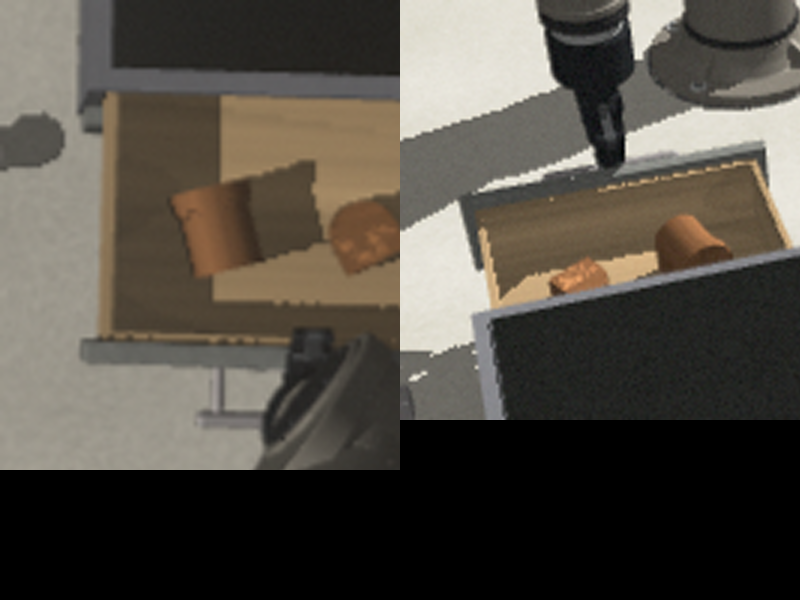

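```bash
cat > heel.py <<'E'
from h import *
from scipy.optimize import minimize
def heelpts():
    P=[]
    for x,w,h in [(-.029,.046,.052),(.011,.046,.052),(.029,.054,.056)]:
        r=w/2; zs=h-r
        P+=[(x,-r,0),(x,r,0)]+[(x,r*np.cos(a),zs+r*np.sin(a)) for a in np.linspace(0,np.pi,13)]
    return np.array(P)
HP=heelpts()
def mask(f,q,z0,S=8):
    c,s=np.cos(q[2]),np.sin(q[2]); P=HP.copy()
    W=np.c_[q[0]+c*P[:,0]-s*P[:,1],q[1]+s*P[:,0]+c*P[:,1],z0+P[:,2]]
    return W
def fit(f,m,q0,z0):
    ys,xs=np.nonzero(m); x0,y0=xs.min()-6,ys.min()-6; w,h=xs.max()+7-x0,ys.max()+7-y0
    t=m[y0:y0+h,x0:x0+w].astype(float)
    def render(q):
        W=mask(f,q,z0); o=np.zeros((h*8,w*8),np.uint8)
        for i in (0,15):
            uv=np.array([proj(f,p) for p in W[i:i+30]])
            hull=cv2.convexHull(((uv-[x0,y0]+.5)*8*16).astype(np.float32)).astype(np.int32)
            cv2.fillConvexPoly(o,hull,1,shift=4)
        return cv2.resize(o.astype(np.float32),(w,h),interpolation=cv2.INTER_AREA)
    S=np.array([.01,.01,.2]); best=None
    for dy in(-.2,0,.2):
        s=minimize(lambda v:np.abs(render(q0+v*S)-t).sum(),[0,0,dy],method='Nelder-Mead',options=dict(initial_simplex=np.array([[0,0,dy],[.6,0,dy],[0,.6,dy],[0,0,dy+.8]]),xatol=1e-3,fatol=.05))
        if best is None or s.fun<best[1]: best=(q0+s.x*S,s.fun,t.sum())
    return best
E
python3 - <<'E'
from heel import *
np.set_printoptions(precision=4,suppress=True)
f=viewer.grab_frame('top')
d=viewer.trace(f,'block_heel')[0]; m=d['pixels']
hsv=cv2.cvtColor(np.ascontiguousarray(f['pixels']),cv2.COLOR_RGB2HSV)
print(hsv[270,387],hsv[268,400],hsv[265,420],hsv[285,370])
c=atz(f,387,269.6,.14); print(c)
q=fit(f,m,np.array([c[0],c[1],.25]),.105); print(q,np.degrees(q[0][2]))
print('bar left',atz(f,382.6,320,.152))
dl=viewer.trace(f,'low_heel')[0]; ys,xs=np.nonzero(dl['pixels']); print('low',atz(f,xs.mean(),ys.mean(),.12))
E
```

```text
[ 13 131 117] [17 87 79] [ 13 130 102] [16 81 82]
[ 0.5239 -0.1701  0.14  ]
(array([ 0.524 , -0.1716,  0.2751]), np.float64(26.546875), np.float64(439.0)) 15.764346863624205
bar left [ 0.3949 -0.1593  0.152 ]
low [ 0.5224 -0.2706  0.12  ]
```

play_rows(commands=[[[0.3,0,0,0,0],[0.3,0,0,0,0],[0.3,0,0,0,0],[0.3,0,0,0,0]]])

```text
clock: 8.05
tcp_pos: [0.3957, -0.2229, 0.1522]
orientation: [2.223, 2.219, -0.0]
contact_force: [0.5, -0.2, -0.1]
grip_width: 0.0298
gripper_force: 0.1
```

play_rows(commands=[[[0.3,0,0,-0.2,0],[0.3,0,0,-0.4,0],[-0.2,0,0,-0.5,0.07],[-0.6,0.03,0.08,-0.5,0.15],[-0.6,0.06,0.16,-0.5,0.23],[-0.6,0.1,0.24,-0.5,0.31],[-0.6,0.13,0.32,-0.5,0.39],[-0.6,0.16,0.4,-0.5,0.47],[-0.6,0.2,0.48,-0.5,0.55],[-0.6,0.23,0.56,-0.5,0.63],[-0.6,0.25,0.61,-0.5,0.71],[-0.6,0.25,0.615,-0.5,0.79]]])

```text
clock: 9.05
tcp_pos: [0.5211, -0.1712, 0.252]
orientation: [3.097, 0.518, 0.001]
contact_force: [-0.5, 0.9, 0.3]
grip_width: 0.0686
gripper_force: 0.0
```

```bash
cat >> h.py <<'E'
def to(p,yang,o,R):
    d=R.T@(np.array(p)-o['tcp_pos']); a=np.degrees(np.arctan2(R[1,1],R[0,1]))
    print('move',np.round(d/.2,3),'turn',np.round(((a-yang+180)%360-180)/90,3))
E
python3 - <<'E'
from heel import *
np.set_printoptions(precision=4,suppress=True)
o,R=st()
f=viewer.grab_frame('top'); save(f,'t3.png'); g=viewer.grab_frame('scene')
for d in viewer.trace(f,'block_heel')[:1]: print(d['score'],d['rect'],d['pixels'].sum())
for d in viewer.trace(f,'cabinet_drawer0_handle')[:1]: print(d['score'],d['rect'],d['pixels'].sum())
# scene check: overlay predicted heel + bar
P=np.array([proj(g,p) for p in mask(g,[.524,-.1716,.275],.105)])
im=np.ascontiguousarray(g['pixels']).copy()
im=cv2.resize(im[150:290,150:330],None,fx=4.4,fy=4.2,interpolation=cv2.INTER_CUBIC)
for u,v in P: cv2.circle(im,(int((u-150+.5)*4.4),int((v-150+.5)*4.2)),1,(0,255,0),-1)
save({'pixels':im},'c3.png')
o,R=st()
to((.519,-.173,.136),-74.2,o,R)
E
```

```text
t 9.05 tcp [ 0.5211 -0.1712  0.252 ] yang -71.01 F [-0.5  0.9  0.3] w 0.0686 gf 0.0 z [ 0.001 -0.001 -1.   ] j7 -0.70
0.93 [353.3, 233.4, 466.0, 319.8] 3562
t 9.25 tcp [ 0.5184 -0.1728  0.2519] yang -70.63 F [0.3 0.9 0.9] w 0.0684 gf 0.0 z [-0.    -0.001 -1.   ] j7 -0.69
move [0.003 0.002 0.58 ] turn 0.04
```

View pics/c3.png

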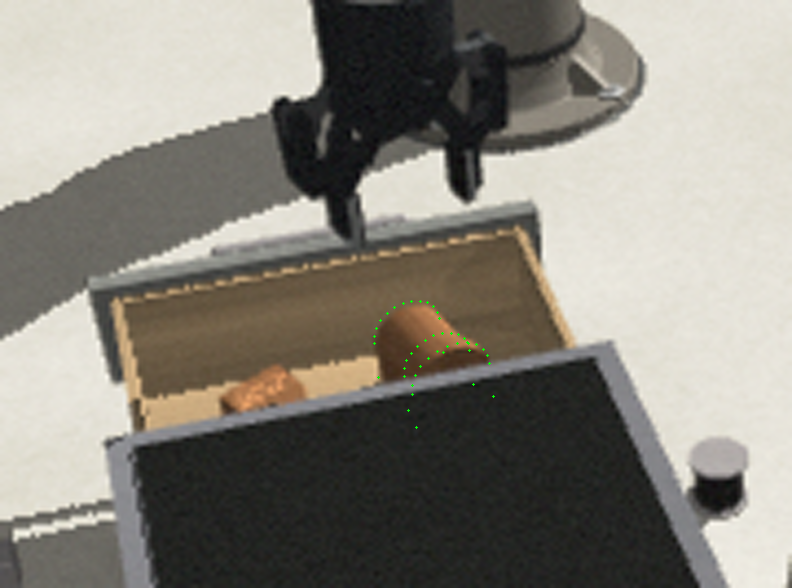

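play_rows(commands=[[[-0.6,0,0,0.1,0.04],[-0.6,0,0,0.22,0.04],[-0.6,0,0,0.34,0.04],[-0.6,0,0,0.44,0.04],[-0.6,0,0,0.5,0.04],[-0.6,0,0,0.54,0.04],[-0.6,0,0,0.57,0.04],[-0.6,0,0,0.58,0.04],[-0.6,0,0,0.58,0.04]]], grip_force=70)

```text
clock: 10.0
tcp_pos: [0.5191, -0.1726, 0.1363]
orientation: [3.112, 0.426, 0.001]
contact_force: [0.3, 0.0, -0.3]
grip_width: 0.0685
gripper_force: 0.0
```

play_rows(commands=[[[1,0,0,0,0],[1,0,0,0,0],[1,0,0,0,0],[1,0,0,0,0],[1,0,0,0,0],[1,0,0,0,0],[1,0,0,0,0]]])

```text
clock: 10.58
tcp_pos: [0.5198, -0.1727, 0.1372]
orientation: [3.112, 0.426, 0.004]
contact_force: [-1.6, 0.2, 5.7]
grip_width: 0.0444
gripper_force: 72.1
```

play_rows(commands=[[[1,0,0,-0.05,0],[1,0,0,-0.13,0],[1,0,0,-0.22,0],[1,0,0,-0.32,0],[1,0,0,-0.42,0],[1,0,0,-0.52,0],[1,0,0,-0.6,0],[1,0,0,-0.63,0]]])

```text
clock: 11.25
tcp_pos: [0.5195, -0.173, 0.2647]
orientation: [3.112, 0.425, 0.005]
contact_force: [0.8, 0.7, -1.3]
grip_width: 0.0447
gripper_force: 71.5
```

```bash
python3 - <<'E'
from heel import *
st()
f=viewer.grab_frame('top'); g=viewer.grab_frame('scene')
a=cv2.resize(g['pixels'][110:290,150:310],None,fx=3.2,fy=3.2,interpolation=cv2.INTER_CUBIC)
save({'pixels':a},'c4.png')
# unobstructed unit crops, saved for measuring
b=cv2.resize(g['pixels'][200:275,350:430],None,fx=7.4,fy=7.4,interpolation=cv2.INTER_CUBIC)
save({'pixels':b},'u_scene.png'); np.save('top.npy',f['pixels']); np.save('sc.npy',g['pixels'])
E
```

```text
t 11.25 tcp [ 0.5195 -0.173   0.2647] yang -74.44 F [ 0.8  0.7 -1.3] w 0.0447 gf 71.5 z [ 0.003 -0.    -1.   ] j7 -0.76
```

View pics/c4.png

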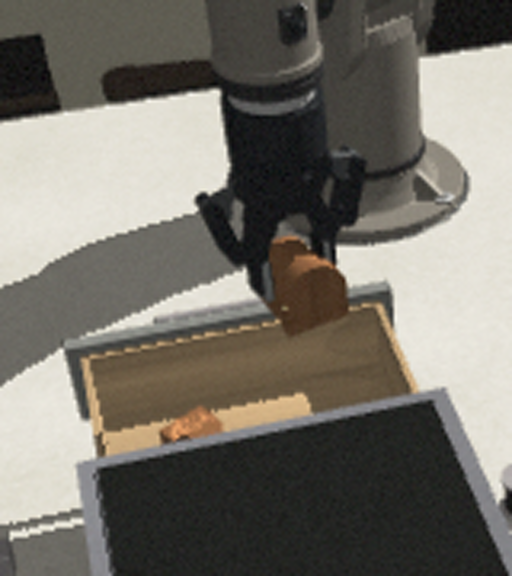

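View pics/u_scene.png

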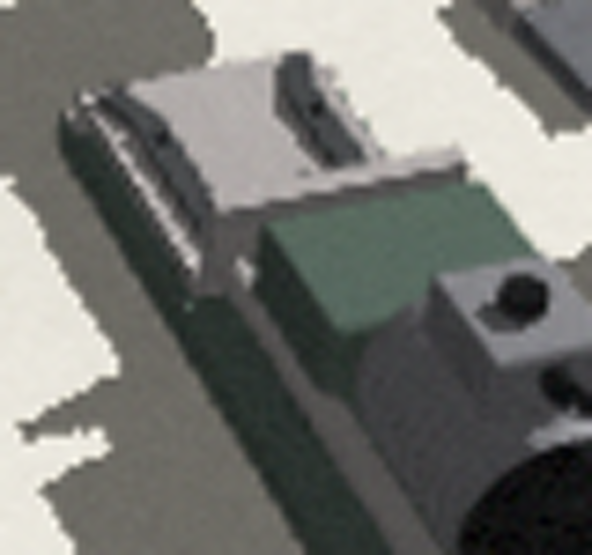

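```bash
python3 - <<'E'
from heel import *
np.set_printoptions(precision=4,suppress=True)
f=viewer.grab_frame('top'); im=cv2.cvtColor(np.ascontiguousarray(f['pixels']),cv2.COLOR_RGB2GRAY).astype(float)
A=[];B=[]
print(im[280,200:250].astype(int)); print(im[268,200:250].astype(int))
for r in range(266,296):
    row=im[r]; bright=np.median(row[218:231])
    def cross(rng,step):
        seg=list(rng); dark=min(row[c] for c in seg); th=(bright+dark)/2
        for c in seg:
            if row[c]<th: p=c-step; return p+step*(row[p]-th)/(row[p]-row[c])
    A.append((r,cross(range(223,207,-1),-1))); B.append((r,cross(range(226,243),1)))
def line(pts,z):
    W=np.array([atz(f,c,r,z)[:2] for r,c in pts]); p=np.polyfit(W[:,0],W[:,1],1)
    k=np.abs(np.polyval(p,W[:,0])-W[:,1])<.003; p=np.polyfit(W[k,0],W[k,1],1); print(k.sum(),'yaw',np.degrees(np.arctan(p[0])),'y@.44,.54',np.polyval(p,[.44,.54]),'rms',np.std(np.polyval(p,W[k,0])-W[k,1])); return p
p=line(A,.03);q=line(B,.035); print('mid',(np.polyval(p,[.44,.54])+np.polyval(q,[.44,.54]))/2,'gap',np.polyval(p,[.44,.54])-np.polyval(q,[.44,.54]))
# along-x: plunger nose and plate profile on columns
for c in (223,218,229): print(c,im[245:300,c].astype(int))
print(im[300:316,214:236:6].astype(int).T)
E
```

```text
[150 131  94  79 103 116 119 119  82  62  61  62  63  61  67  67 109 121
 120 118 117 120 120 118 119 120 118 118 120 120 120 121 122 120  85  63
  62  63  63  62  69  70 109 113  74  53  53  48  56  76]
[148 149 128  91  94 112 117 118 106  76  53  52  53  54  63  67 107 117
 119 119 116 118 122 114 109 114 120 117 119 121 121 120 121 122 112  77
  52  48  54  52  60  69 113 121  92  60  52  50  46  64]
30 yaw -0.5985798325303769 y@.44,.54 [0.2975 0.2965] rms 0.0007270226225477365
30 yaw -1.537394992462912 y@.44,.54 [0.2446 0.2419] rms 0.00024281829381114043
mid [0.2711 0.2692] gap [0.0529 0.0545]
223 [ 78  78  73  58  51  49  60 116 124  88  62 120 124 122 122  99 104 106
 102 100  97  95  95 114 120 120 120 120 119 120 119 118 120 119 119 118
 119 120 120 120 120 120 122 122 122 123 122 122 123 122 124 123 122 123
 124]
218 [ 79  77  71  56  52  53  51  48  49  50  50 108 121 122 136  87 108 119
 118 119 119 119 119 119 119 119 119 119 120 119 120 120 119 120 119 120
 121 121 120 121 121 121 120 120 122 122 121 121 121 120 121 122 123 121
 122]
229 [ 77  78  75  58  64  67  65  66  66  66  51 101 118 122 120  90  91 114
 120 120 119 120 119 121 120 120 121 120 119 120 120 120 121 121 119 120
 120 120 120 120 121 121 121 120 121 122 121 121 122 121 121 121 121 122
 121]
[[120 120 120 120 120 120 120 121 122 127 147 153 153 149 150 148]
 [124 123 123 124 124 124 124 123 124 118 142 152 151 147 144 113]
 [121 122 122 123 122 122 122 122 122 128 147 117  86  79  80  78]
 [122 125 124 122 123 123 124 123 124  90  78  79  80  80  76  77]]
```

```bash
python3 - <<'E'
from heel import *
np.set_printoptions(precision=4,suppress=True)
f=viewer.grab_frame('top'); im=cv2.cvtColor(np.ascontiguousarray(f['pixels']),cv2.COLOR_RGB2GRAY).astype(float)
def sub(row,seg,th):
    for a,b in zip(seg[:-1],seg[1:]):
        if (row[a]-th)*(row[b]-th)<=0 and row[a]!=row[b]: return a+(b-a)*(row[a]-th)/(row[a]-row[b])
E={'bedL':(lambda r:sub(im[r],list(range(209,200,-1))[2:],100),.03,.056),
   'bedR':(lambda r:sub(im[r],list(range(242,249)),92),.03,-.056),
   'railRin':(lambda r:sub(im[r],list(range(228,240)),90),.035,-.0295),
   'railLout':(lambda r:sub(im[r],list(range(204,212)) if r>275 else list(range(206,212)),90),.035,None)}
for k,(fn,z,off) in E.items():
    pts=[(r,fn(r)) for r in range(265,296)]; W=np.array([atz(f,c,r,z)[:2] for r,c in pts if c])
    p=np.polyfit(W[:,0],W[:,1],1)
    for _ in range(3):
        k2=np.abs(np.polyval(p,W[:,0])-W[:,1])<.002; p=np.polyfit(W[k2,0],W[k2,1],1)
    print(k,k2.sum(),np.degrees(np.arctan(p[0])),np.polyval(p,[.44,.54])-(off or 0))
print('plate top front',[atz(f,c,259.6,.076) for c in(218,229)],'base',atz(f,223,260.6,.03),'nose',atz(f,223.3,267.6,.056))
print('front bed',[atz(f,c,r,.03) for c,r in((214,309.5),(220,309.5),(226,309.3),(232,308.6))])
# held heel vs tcp
d=viewer.trace(f,'block_heel')
for x in d[:2]: print(x['score'],x['rect'],x['pixels'].sum())
o,R=st()
E
```

```text
bedL 13 8.072445171559052 [0.2615 0.2757]
bedR 31 -1.3606849698437975 [0.2749 0.2725]
railRin 30 -1.5384914953337236 [0.2743 0.2716]
railLout 31 -1.4986344001373757 [0.3178 0.3152]
plate top front [array([0.5431, 0.282 , 0.076 ]), array([0.5438, 0.252 , 0.076 ])] base [0.5429 0.2768 0.03  ] nose [0.5224 0.2704 0.056 ]
front bed [array([0.4065, 0.2967, 0.03  ]), array([0.4069, 0.2799, 0.03  ]), array([0.4078, 0.2633, 0.03  ]), array([0.4102, 0.2466, 0.03  ])]
0.37 [379.3, 256.9, 387.7, 264.2] 50
t 11.50 tcp [ 0.5182 -0.172   0.261 ] yang -74.41 F [-0.2 -0.2 -0.6] w 0.0449 gf 71.5 z [-0.002  0.    -1.   ] j7 -0.76
```

play_rows(commands=[[[1,0.01,-0.1,0,0.03],[1,0.02,-0.25,0,0.08],[1,0.04,-0.4,0,0.12],[1,0.06,-0.55,0,0.16],[1,0.08,-0.7,0,0.19],[1,0.085,-0.8,0,0.19],[1,0.085,-0.86,0,0.19],[1,0.085,-0.86,0,0.19]]])

```text
clock: 12.17
tcp_pos: [0.4878, 0.0011, 0.2608]
orientation: [-3.141, 0.034, 0.004]
contact_force: [-0.6, -0.9, -1.1]
grip_width: 0.0447
gripper_force: 71.7
```

play_rows(commands=[[[1,-0.02,-0.1,0,0],[1,-0.06,-0.25,0,0],[1,-0.1,-0.4,0,0],[1,-0.14,-0.55,0,0],[1,-0.18,-0.7,0,0],[1,-0.2,-0.78,0,0],[1,-0.2,-0.8,0,0],[1,-0.2,-0.8,0,0]]])

```text
clock: 12.83
tcp_pos: [0.4532, 0.1591, 0.2615]
orientation: [3.14, -0.039, -0.001]
contact_force: [0.9, -0.3, -1.5]
grip_width: 0.0444
gripper_force: 71.7
```

```bash
python3 - <<'E'
from h import *
o,R=st(); to((.404,.2756,.10),-91.48,o,R)
E
```

```text
t 12.83 tcp [0.4532 0.1591 0.2615] yang -91.42 F [ 0.9 -0.3 -1.5] w 0.0444 gf 71.7 z [-0.    -0.001 -1.   ] j7 -1.82
move [-0.26  -0.577  0.807] turn 0.001
```

play_rows(commands=[[[1,-0.06,-0.12,0,0],[1,-0.12,-0.26,0,0],[1,-0.2,-0.42,0.1,0],[1,-0.26,-0.54,0.25,0],[1,-0.26,-0.577,0.4,0],[1,-0.26,-0.577,0.55,0],[1,-0.26,-0.577,0.68,0],[1,-0.26,-0.577,0.77,0],[1,-0.26,-0.577,0.807,0],[1,-0.26,-0.577,0.807,0]]])

```text
clock: 13.67
tcp_pos: [0.4046, 0.2731, 0.0993]
orientation: [3.138, -0.046, -0.002]
contact_force: [-0.9, -0.3, -1.5]
grip_width: 0.0446
gripper_force: 71.8
```

```bash
python3 - <<'E'
from heel import *
o,R=st(); to((.404,.2756,.066),-91.48,o,R)
f=viewer.grab_frame('top'); g=viewer.grab_frame('scene')
S=5
def crop(F,x0,x1,y0,y1,S,q,z0):
    a=cv2.resize(F['pixels'][y0:y1,x0:x1],None,fx=S,fy=S,interpolation=cv2.INTER_CUBIC)
    for p in mask(F,q,z0):
        u,v=proj(F,p); cv2.circle(a,(int((u-x0+.5)*S),int((v-y0+.5)*S)),1,(0,255,0),-1)
    return a
p=o['tcp_pos']; q=[p[0]+.005,p[1],np.radians(-1.48)]
a=crop(f,180,260,230,330,5,q,p[2]-.032); b=crop(g,345,425,180,280,5,q,p[2]-.032)
save({'pixels':np.hstack([a,b])},'c5.png'); st()
E
```

```text
t 13.67 tcp [0.4046 0.2731 0.0993] yang -91.68 F [-0.9 -0.3 -1.5] w 0.0446 gf 71.8 z [-0.002 -0.003 -1.   ] j7 -1.80
move [-0.003 -0.013  0.167] turn -0.002
t 13.77 tcp [0.4055 0.2746 0.1013] yang -91.64 F [-0.2  0.3 -1. ] w 0.0447 gf 71.8 z [ 0.001  0.    -1.   ] j7 -1.80
```

View pics/c5.png

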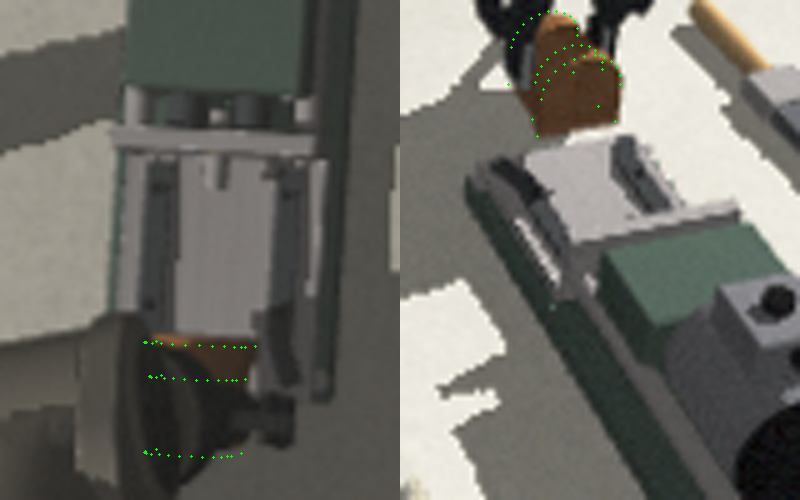

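play_rows(commands=[[[1,-0.03,-0.005,0.04,0],[1,-0.03,-0.005,0.08,0],[1,-0.03,-0.005,0.12,0],[1,-0.03,-0.005,0.15,0],[1,-0.03,-0.005,0.17,0],[1,-0.03,-0.005,0.175,0],[1,-0.03,-0.005,0.175,0],[1,-0.03,-0.005,0.175,0]]])

```text
clock: 14.43
tcp_pos: [0.3986, 0.2767, 0.0657]
orientation: [-3.141, 0.042, -0.0]
contact_force: [0.8, 0.4, -1.7]
grip_width: 0.0444
gripper_force: 71.8
```

play_rows(commands=[[[1,0,0,0.005,0],[1,0,0,0.01,0],[1,0,0,0.015,0],[1,0,0,0.02,0],[1,0,0,0.02,0],[1,0,0,0.02,0]]])

```text
clock: 14.93
tcp_pos: [0.3984, 0.2769, 0.0621]
orientation: [-3.14, 0.042, 0.001]
contact_force: [-2.6, -0.5, 7.5]
grip_width: 0.0447
gripper_force: 73.0
```

play_rows(commands=[[[1,0.02,0.003,-0.004,0],[1,0.05,0.005,-0.004,0],[1,0.08,0.005,-0.004,0],[1,0.12,0.005,-0.004,0],[1,0.15,0.005,-0.004,0],[1,0.18,0.005,-0.004,0],[1,0.2,0.005,-0.004,0],[1,0.2,0.005,-0.004,0],[1,0.2,0.005,-0.004,0]]])

```text
clock: 15.68
tcp_pos: [0.4384, 0.2745, 0.0623]
orientation: [3.141, -0.042, -0.0]
contact_force: [-0.5, -0.2, -1.3]
grip_width: 0.0445
gripper_force: 71.8
```

play_rows(commands=[[[1,0.03,0,0.002,0],[1,0.06,0,0.002,0],[1,0.09,0,0.002,0],[1,0.12,0,0.002,0],[1,0.15,0,0.002,0],[1,0.175,0,0.002,0],[1,0.18,0,0.002,0],[1,0.18,0,0.002,0]]])

```text
clock: 16.35
tcp_pos: [0.4751, 0.2738, 0.0622]
orientation: [-3.141, 0.042, -0.002]
contact_force: [0.0, 0.8, 3.2]
grip_width: 0.0443
gripper_force: 72.3
```

Now creep towards the plunger and on.

play_rows(commands=[[[1,0.015,0,0,0],[1,0.03,0,0,0],[1,0.045,0,0,0],[1,0.06,0,0,0],[1,0.07,0,0,0],[1,0.075,0,0,0],[1,0.075,0,0,0]]])

```text
clock: 16.93
tcp_pos: [0.4861, 0.2737, 0.0622]
orientation: [-3.141, 0.04, 0.011]
contact_force: [-12.6, 0.2, 17.6]
grip_width: 0.0446
gripper_force: 74.3
```

play_rows(commands=[[[1,0.01,0,0,0],[1,0.02,0,0,0],[1,0.03,0,0,0],[1,0.035,0,0,0],[1,0.04,0,0,0],[1,0.04,0,0,0],[1,0.04,0,0,0]]])

```text
clock: 17.52
tcp_pos: [0.4928, 0.2735, 0.0622]
orientation: [-3.141, 0.04, 0.015]
contact_force: [-16.0, -0.8, 22.8]
grip_width: 0.0447
gripper_force: 74.7
```

play_rows(commands=[[[1,0,0,-0.003,0],[1,0,0,-0.005,0],[1,0,0,-0.005,0],[1,0,0,-0.005,0]]])

```text
clock: 17.85
tcp_pos: [0.4941, 0.2734, 0.0623]
orientation: [3.141, -0.04, -0.009]
contact_force: [-8.8, 0.4, 5.9]
grip_width: 0.0443
gripper_force: 72.6
```

```bash
python3 - <<'E'
from h import *
o,R=st(); print(o['moment'],o['joints'])
E
```

```text
t 17.85 tcp [0.4941 0.2734 0.0623] yang -91.44 F [-8.8  0.4  5.9] w 0.0443 gf 72.6 z [-0.006 -0.    -1.   ] j7 -1.67
[0.20061543 1.58612756 0.02566612] [-1.09853754  0.64688209  0.65105826  1.98964049 -0.60005314  0.70965099
 -1.66739592]
```

play_rows(commands=[[[1,0.01,0,-0.001,0],[1,0.02,0,-0.002,0],[1,0.03,0,-0.002,0],[1,0.035,0,-0.003,0],[1,0.035,0,-0.003,0],[1,0.035,0,-0.003,0]]])

```text
clock: 18.35
tcp_pos: [0.5008, 0.2732, 0.0624]
orientation: [3.141, -0.039, -0.01]
contact_force: [-7.3, -0.1, 3.0]
grip_width: 0.0444
gripper_force: 72.3
```

play_rows(commands=[[[1,0.008,0,0,0],[1,0.015,0,-0.001,0],[1,0.02,0,-0.001,0],[1,0.02,0,-0.001,0],[1,0.02,0,-0.001,0]]])

```text
clock: 18.77
tcp_pos: [0.5041, 0.2731, 0.0624]
orientation: [3.14, -0.039, -0.013]
contact_force: [-10.8, 0.1, 3.3]
grip_width: 0.0447
gripper_force: 72.4
```

play_rows(commands=[[[1,0.005,0,0,0],[1,0.01,0,-0.001,0],[1,0.01,0,-0.001,0],[1,0.01,0,-0.001,0]]])

```text
clock: 19.1
tcp_pos: [0.5042, 0.2731, 0.0623]
orientation: [3.14, -0.038, -0.019]
contact_force: [-14.6, 0.8, 7.2]
grip_width: 0.0447
gripper_force: 72.8
```

play_rows(commands=[[[1,0.005,0,0,0],[1,0.01,0,-0.001,0],[1,0.01,0,-0.001,0],[1,0.01,0,-0.001,0]]])

```text
clock: 19.43
tcp_pos: [0.5043, 0.2731, 0.0623]
orientation: [3.14, -0.037, -0.025]
contact_force: [-20.1, -0.3, 11.9]
grip_width: 0.0445
gripper_force: 73.3
```

```bash
python3 - <<'E'
from heel import *
o,R=st(); print(o['moment'],R.round(4))
f=viewer.grab_frame('top'); g=viewer.grab_frame('scene')
p=o['tcp_pos']
a=cv2.resize(f['pixels'][230:320,180:260],None,fx=5,fy=5,interpolation=cv2.INTER_CUBIC); b=cv2.resize(g['pixels'][180:270,345:425],None,fx=5,fy=5,interpolation=cv2.INTER_CUBIC)
save({'pixels':np.hstack([a,b])},'c6.png'); st()
E
```

```text
t 19.43 tcp [0.5043 0.2731 0.0623] yang -91.37 F [-20.1  -0.3  11.9] w 0.0445 gf 73.3 z [-0.016 -0.001 -1.   ] j7 -1.66
[0.20145311 3.80763871 0.05294732] [[ 0.9996 -0.0238 -0.016 ]
 [-0.0239 -0.9997 -0.0012]
 [-0.016   0.0015 -0.9999]]
t 19.53 tcp [0.5043 0.2731 0.0623] yang -91.37 F [-19.6  -0.1  11.6] w 0.0443 gf 73.3 z [-0.016 -0.001 -1.   ] j7 -1.66
```

View pics/c6.png

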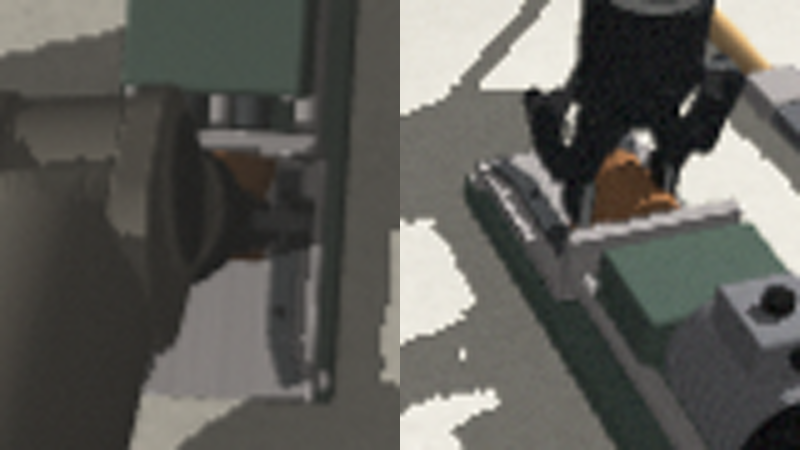

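play_rows(commands=[[[1,0,0,0,0],[1,0,0,0,0],[1,0,0,0,0],[1,0,0,0,0],[1,0,0,0,0],[1,0,0,0,0]]])

```text
clock: 20.03
tcp_pos: [0.5043, 0.2731, 0.0623]
orientation: [3.14, -0.037, -0.025]
contact_force: [-19.8, 0.2, 11.2]
grip_width: 0.0448
gripper_force: 73.3
```

```bash
python3 - <<'E'
from h import *
st(); print(r.hand_in())
E
```

```text
t 20.03 tcp [0.5043 0.2731 0.0623] yang -91.36 F [-19.8   0.2  11.2] w 0.0448 gf 73.3 z [-0.016 -0.001 -1.   ] j7 -1.66
the job is handed in; nothing more can be done
None
```

I handed the job in at 20 s, verdict not shown: the drawer is out on its stop with the low heel in it, and the block heel is held against the stop plate at a steady 20 N or so, with the hand leaning about 0.9°.

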